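# Move the drive cartridges to the new dock in the same bay order

### The job

Move the four coloured drive cartridges from the old black dock to the new white dock, keeping their order as counted from the control module of each dock: the cartridge nearest the old dock's control module goes into the bay nearest the new dock's control module, and so on along the row. Lower each one upright into its bay until it stands on the bay floor; do not drop or fling them.

Things in the scene. Friction and masses are not known exactly. Their poses are not given: they have to be found in the camera images.
- cart_red: red drive cartridge, 86 (its x) x 24 (its y) x 118 mm tall, about 0.2 kg, stands on its black connector end; origin at the centre of its underside, z up. Grip it across its y near the top: 72 mm of it shows above the old dock's rim, with 36 mm gaps between neighbours (60 mm pitch), so open the gripper only to about 50 mm. It fits a bay either way round.
- cart_yellow: yellow drive cartridge, 86 (its x) x 24 (its y) x 118 mm tall, about 0.2 kg, stands on its black connector end; origin at the centre of its underside, z up. Grip it across its y near the top: 72 mm of it shows above the old dock's rim, with 36 mm gaps between neighbours (60 mm pitch), so open the gripper only to about 50 mm. It fits a bay either way round.
- cart_blue: blue drive cartridge, 86 (its x) x 24 (its y) x 118 mm tall, about 0.2 kg, stands on its black connector end; origin at the centre of its underside, z up. Grip it across its y near the top: 72 mm of it shows above the old dock's rim, with 36 mm gaps between neighbours (60 mm pitch), so open the gripper only to about 50 mm. It fits a bay either way round.
- cart_green: green drive cartridge, 86 (its x) x 24 (its y) x 118 mm tall, about 0.2 kg, stands on its black connector end; origin at the centre of its underside, z up. Grip it across its y near the top: 72 mm of it shows above the old dock's rim, with 36 mm gaps between neighbours (60 mm pitch), so open the gripper only to about 50 mm. It fits a bay either way round.
- bay_red: bay of the old black dock with a red label slip on its edge towards the robot; holds the red cartridge at the start. 112 (x) x 60 (y) x 52 mm, fixed; origin at its underside's centre, 12 mm above the desk; its floor is 6 mm higher. The four bays stand in a row along y, order varies; the old control module (display, power button) is always at the row's +y end (robot's left).
- bay_yellow: bay of the old black dock with a yellow label slip on its edge towards the robot; holds the yellow cartridge at the start. 112 (x) x 60 (y) x 52 mm, fixed; origin at its underside's centre, 12 mm above the desk; its floor is 6 mm higher. The four bays stand in a row along y, order varies; the old control module (display, power button) is always at the row's +y end (robot's left).
- bay_blue: bay of the old black dock with a blue label slip on its edge towards the robot; holds the blue cartridge at the start. 112 (x) x 60 (y) x 52 mm, fixed; origin at its underside's centre, 12 mm above the desk; its floor is 6 mm higher. The four bays stand in a row along y, order varies; the old control module (display, power button) is always at the row's +y end (robot's left).
- bay_green: bay of the old black dock with a green label slip on its edge towards the robot; holds the green cartridge at the start. 112 (x) x 60 (y) x 52 mm, fixed; origin at its underside's centre, 12 mm above the desk; its floor is 6 mm higher. The four bays stand in a row along y, order varies; the old control module (display, power button) is always at the row's +y end (robot's left).
- new_dock: new white dock, fixed, empty: 116 (x) x 240 (y) x 64 mm tall; origin at its underside's centre, on the desk. Four bays open at the top lie at y = +90, +30, -30, -90 mm, x = 0. Each slot is 94 (x) x 30 (y) mm, flared to about 104 x 44 at the rim; its floor, where a cartridge stands, is 18 mm above the desk. No force or click to seat.
- new_control: the new dock's control module: black block, 112 (x) x 28 (y) x 66 mm, small display and round power button on top, fixed at the +y or the -y end of the new dock's row (varies), 134 mm from its middle; a plain white cap closes the other end. Origin at its underside's centre.

How it is judged:
At the end, for the whole second after the job is handed in: All four cartridges stand one per bay in the new dock, ordered from its control module as their labelled bays are from the old one's; each within 10 mm of its bay centre along the row, 12 mm across, 6 mm of the bay floor, upright to 0.2 rad, at rest (0.02 m/s, 0.3 rad/s) (x of cart_red in the frame of new_dock between -0.012 and 0.012 m and z of cart_red in the frame of new_dock between 0.012 and 0.024 m and angle between each of cart_red, cart_yellow, cart_blue, cart_green's own z axis and vertical below 0.2 rad and linear speed of each of cart_red, cart_yellow, cart_blue, cart_green below 0.02 m/s and angular speed of each of cart_red, cart_yellow, cart_blue, cart_green below 0.3 rad/s and x of cart_yellow in the frame of new_dock between -0.012 and 0.012 m and z of cart_yellow in the frame of new_dock between 0.012 and 0.024 m and x of cart_blue in the frame of new_dock between -0.012 and 0.012 m and z of cart_blue in the frame of new_dock between 0.012 and 0.024 m and x of cart_green in the frame of new_dock between -0.012 and 0.012 m and z of cart_green in the frame of new_dock between 0.012 and 0.024 m and ((y of any of bay_yellow, bay_blue, bay_green in the frame of bay_red below -0.15 m and horizontal distance between cart_red and new_control between 0.034 and 0.054 m) or (y of any of bay_yellow, bay_blue, bay_green in the frame of bay_red below -0.09 m and not (y of any of bay_yellow, bay_blue, bay_green in the frame of bay_red below -0.15 m) and horizontal distance between cart_red and new_control between 0.094 and 0.114 m) or (y of any of bay_yellow, bay_blue, bay_green in the frame of bay_red above 0.09 m and not (y of any of bay_yellow, bay_blue, bay_green in the frame of bay_red above 0.15 m) and horizontal distance between cart_red and new_control between 0.154 and 0.174 m) or (y of any of bay_yellow, bay_blue, bay_green in the frame of bay_red above 0.15 m and horizontal distance between cart_red and new_control between 0.214 and 0.234 m)) and ((y of any of bay_red, bay_blue, bay_green in the frame of bay_yellow below -0.15 m and horizontal distance between cart_yellow and new_control between 0.034 and 0.054 m) or (y of any of bay_red, bay_blue, bay_green in the frame of bay_yellow below -0.09 m and not (y of any of bay_red, bay_blue, bay_green in the frame of bay_yellow below -0.15 m) and horizontal distance between cart_yellow and new_control between 0.094 and 0.114 m) or (y of any of bay_red, bay_blue, bay_green in the frame of bay_yellow above 0.09 m and not (y of any of bay_red, bay_blue, bay_green in the frame of bay_yellow above 0.15 m) and horizontal distance between cart_yellow and new_control between 0.154 and 0.174 m) or (y of any of bay_red, bay_blue, bay_green in the frame of bay_yellow above 0.15 m and horizontal distance between cart_yellow and new_control between 0.214 and 0.234 m)) and ((y of any of bay_red, bay_yellow, bay_green in the frame of bay_blue below -0.15 m and horizontal distance between cart_blue and new_control between 0.034 and 0.054 m) or (y of any of bay_red, bay_yellow, bay_green in the frame of bay_blue below -0.09 m and not (y of any of bay_red, bay_yellow, bay_green in the frame of bay_blue below -0.15 m) and horizontal distance between cart_blue and new_control between 0.094 and 0.114 m) or (y of any of bay_red, bay_yellow, bay_green in the frame of bay_blue above 0.09 m and not (y of any of bay_red, bay_yellow, bay_green in the frame of bay_blue above 0.15 m) and horizontal distance between cart_blue and new_control between 0.154 and 0.174 m) or (y of any of bay_red, bay_yellow, bay_green in the frame of bay_blue above 0.15 m and horizontal distance between cart_blue and new_control between 0.214 and 0.234 m)) and ((y of any of bay_red, bay_yellow, bay_blue in the frame of bay_green below -0.15 m and horizontal distance between cart_green and new_control between 0.034 and 0.054 m) or (y of any of bay_red, bay_yellow, bay_blue in the frame of bay_green below -0.09 m and not (y of any of bay_red, bay_yellow, bay_blue in the frame of bay_green below -0.15 m) and horizontal distance between cart_green and new_control between 0.094 and 0.114 m) or (y of any of bay_red, bay_yellow, bay_blue in the frame of bay_green above 0.09 m and not (y of any of bay_red, bay_yellow, bay_blue in the frame of bay_green above 0.15 m) and horizontal distance between cart_green and new_control between 0.154 and 0.174 m) or (y of any of bay_red, bay_yellow, bay_blue in the frame of bay_green above 0.15 m and horizontal distance between cart_green and new_control between 0.214 and 0.234 m))); the robot touches nothing.
It fails at once if a cartridge is dropped or flung (moves faster than 0.5 m/s with no finger touching it) ((contact force between cart_red and the fingers below 0.01 N and linear speed of cart_red above 0.5 m/s) or (contact force between cart_yellow and the fingers below 0.01 N and linear speed of cart_yellow above 0.5 m/s) or (contact force between cart_blue and the fingers below 0.01 N and linear speed of cart_blue above 0.5 m/s) or (contact force between cart_green and the fingers below 0.01 N and linear speed of cart_green above 0.5 m/s)).
It also fails if it takes over 112 s, if anything falls off the work surface, if the arm or the gripper's body presses on something with over 40 N, if the wrist force passes 120 N, or if a joint passes its speed limit or range.

### The arm

A 6-joint arm with a two-finger parallel gripper is mounted at the origin on the work surface. World frame = base frame: x ahead of the robot, y to its left, z up, the work surface at z = 0. Lengths are in m, angles in rad, forces in N, time in s.
With the tool pointing down it reaches from about 0.225 to 0.875 m from the base axis. Payload 3.4 kg.
Tool frame: the origin (TCP) lies at the very end of the fingers, on their centre line; the grasp point (between the pads) lies 19 mm behind it; z points along the fingers, x is the direction in which the jaws open and shut, and the axes are right-handed (so a half turn about z gives the same grasp; the last joint's range is limited). The gripper opens to 85 mm and grips with 20 to 120 N. Pads are 22 mm wide; open, the fingers measure 114 mm over their backs; the gripper's body (76 mm by 85 mm) begins 54 mm behind the grasp point. The pads swing forward as they close: fully open they stand 13 mm farther back than shut.
Start: joints at [-1.379, 0.276, 1.505, -0, 1.361, -0.121], TCP at [0.177, -0.547, 0.196] pointing down, gripper open.
Joint ranges: [-2.89, 2.89], [-0.75, 2.08], [0.22, 2.7], [-1.18, 4.32], [0.11, 2.71], [-2.7, 2.7]. Speed limits (rad/s): [2.57, 2.57, 3.14, 3.14, 3.14, 3.14].

### API

Orientations are given as a unit quaternion [w, x, y, z].
In Python, from rig import manip gives the robot as it stands.
- The arm moves only by the tool carry_out, never from a script. Its argument "series" is a list of rows, each a list of 2 entries, a list of its own where there are three numbers: the shift along the tool's x, y, z in mm, then the turn about the tool's z in degrees. A call has 1 to 10 rows; each row shifts and turns the pose as measured when the row begins, along the tool's axes as they then stand; what a row does not reach is not made up. A row lasts 1/12 s, in which the tool goes at most 41.7 mm and 7.16 degrees, less where a joint would pass 70% of its speed; a pose out of reach is approached as far as the arm can. A call is refused whole if a number of a shift passes 41.7 or a number of a turn 7.16, either way. A call with a gripper value outside its range is refused whole. "fingers" is the finger opening in mm, from 0 to 85.4, set as the call begins (left out, the last holds). The fingers move at their own pace and stop on an object; "squeeze" is the grip in N (left out, the last holds). Time passes only in rows, so rows that do not move let the fingers close. It gives the time, the measured TCP pose, the force and the opening at its end, in the units of the state.
- manip.get_state(): the state, without advancing time (a new reading comes with each control period).
- manip.get_image(name): name is "side" or "top" or "wrist"; returns a dict with "frame" (400x640x3 uint8, blue, green, red), "K" (3x3 intrinsics, pixels), "rvec" (rotation vector, rad) and "tvec" (3), from world to camera coordinates, as OpenCV has them; the wrist camera has in their place "mount" (4x4, takes a point from camera to tool coordinates, whose origin is the TCP and whose axes are the tool frame's). Camera axes: x right, y down, z forward; pixel columns grow to the right and rows downward; lengths in m; the calibration is good to about 2 mm. A picture is of the moment at which its call begins: read the wrist's pose just before it. There is no depth.
- manip.sign_off(): hands the job in, once; it reports no verdict.
The state is a dict: "clock": time; "qpos": joint angles; "qd": joint speeds; "effort": joint torques, N m; "position": TCP position; "ee_rot": TCP orientation; "contact_force": force on the tool from outside, world axes, zero at the start; "moment": the same for the moment, N m; "width": finger opening in m.
Only numpy, scipy, OpenCV 4.12 (cv2) and the standard library are available. Lean on these libraries where they do the work, as an engineer would, in place of code of your own. Each camera call takes 0.05 s, during which the arm holds its last target. There are 200 camera calls.

## Working session

There is one attempt and no reset: what is moved stays moved. The work goes in short steps, Python scripts to look and compute and a tool call to move; the robot and the scene stay as the last step left them, time stands still between calls to the robot, and variables do not carry over. Pictures are saved under pics/ and viewed, about 12 in all and at most 16, crops included, and the job is handed in when it is done.

Besides the shell and the picture viewer there is one more tool, called after ">>>" as name(argument=value, ...), one argument or row to a line, values as JSON. carry_out: Moves the arm, as the interface text tells. Its arguments: {"type":"object","properties":{"series":{"type":"array","items":{"type":"array"}},"fingers":{"type":"number"},"squeeze":{"type":"number"}},"required":["series"]}

```bash
mkdir -p pics; ls; python3 - <<'E'
from rig import manip
import cv2
s=manip.get_state();print(s)
for n in("top","side"):
    d=manip.get_image(n);cv2.imwrite(f"pics/{n}0.png",d["frame"]);print(n,d["K"].tolist(),d["rvec"],d["tvec"])
E
```

```text
pics
{'clock': 0.0, 'qpos': array([-1.37898593e+00,  2.76601118e-01,  1.50614639e+00,  2.82708524e-05,
        1.36065066e+00, -1.20985544e-01]), 'qd': array([ 1.25332980e-03,  2.14728167e-03,  1.27270799e-03, -9.42109236e-04,
        4.74427130e-04, -6.20945638e-05]), 'effort': array([-5.56983468e-04, -4.16769683e+01, -2.45803249e+01, -1.65420365e-04,
        1.12573474e-02, -1.82253125e-06]), 'position': array([ 0.17684116, -0.54652184,  0.19483097]), 'ee_rot': array([-6.25458437e-04,  8.08614063e-01, -5.88338747e-01, -6.51125040e-04]), 'contact_force': array([ 0.64255587, -0.90860349,  0.18439394]), 'moment': array([-0.02201471,  0.03719881, -0.00495392]), 'width': 0.08544126431177676}
top [[403.39342567935336, 0.0, 320.5740535173901], [0.0, 403.39342567935336, 204.27147793510105], [0.0, 0.0, 1.0]] [ 2.20419882 -2.00314044  0.21565909] [-0.04262847  0.51670847  0.87737211]
side [[515.4401064033717, 0.0, 322.537091087657], [0.0, 515.4401064033717, 200.51530001315334], [0.0, 0.0, 1.0]] [ 2.41120192 -0.23259308  0.07661301] [-0.50273831  0.12735673  1.12759039]
```

View pics/top0.png

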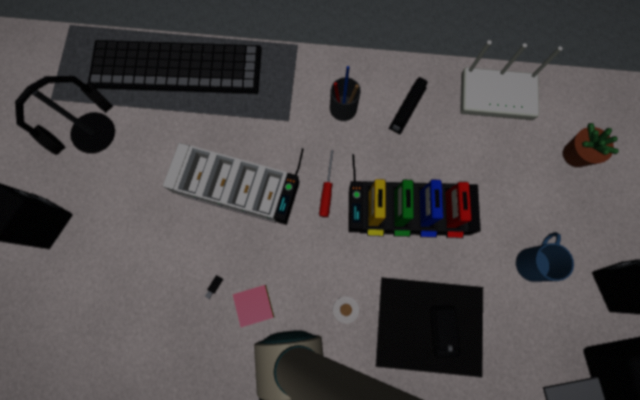

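View pics/side0.png

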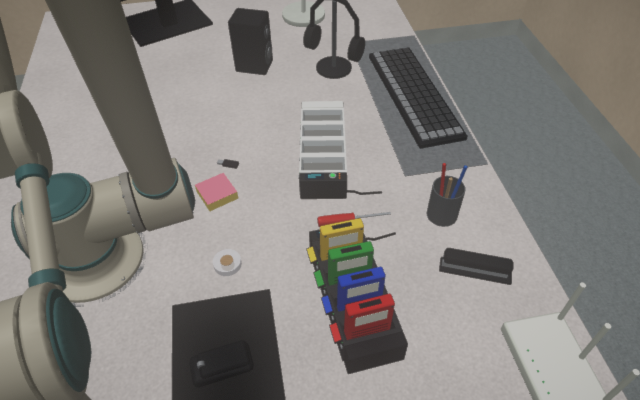

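The old dock's module is at its +y end, and the order from it is yellow, green, blue, red. The new dock's module is at its -y end (top image, about 287,197). So yellow goes nearest that module, then green, blue and red.

```bash
cat > h.py <<'E'
from rig import manip
import cv2, numpy as np
from scipy.spatial.transform import Rotation as R
def cam(n):
    s=manip.get_state(); d=manip.get_image(n)
    if n=="wrist":
        T=np.eye(4);q=s["ee_rot"];T[:3,:3]=R.from_quat(np.r_[q[1:],q[0]]).as_matrix();T[:3,3]=s["position"]
        M=T@np.array(d["mount"]);Rc,C=M[:3,:3],M[:3,3]
    else:
        Rc=cv2.Rodrigues(np.array(d["rvec"],float))[0].T;C=-Rc@np.array(d["tvec"],float).ravel()
    return d["frame"],np.array(d["K"]),Rc,C
def cast(K,Rc,C,px,z):
    p=np.c_[np.reshape(px,(-1,2)),np.ones(np.size(px)//2)]
    r=(Rc@np.linalg.inv(K)@p.T).T
    return C+r*((z-C[2])/r[:,2])[:,None]
def proj(K,Rc,C,P):
    p=(K@Rc.T@(np.reshape(P,(-1,3))-C).T).T
    return p[:,:2]/p[:,2:]
HUE={"yellow":(20,33),"green":(45,85),"blue":(105,130),"red":(172,6)}
def mask(f,c,smin=120,vmin=50):
    h,s,v=cv2.split(cv2.cvtColor(f,cv2.COLOR_BGR2HSV));a,b=HUE[c]
    m=((h>=a)&(h<=b)) if a<b else ((h>=a)|(h<=b))
    return (m&(s>smin)&(v>vmin)).astype(np.uint8)
E
python3 - <<'E'
from h import *
f,K,Rc,C=cam("top");print("C",C)
for c in HUE:
    n,l,st,ce=cv2.connectedComponentsWithStats(mask(f,c))
    for i in range(1,n):
        x,y,w,h,a=st[i]
        if 340<x<500 and 160<y<250 and a>15: print(c,st[i],ce[i].round(1),"z.136",cast(K,Rc,C,ce[i],.136).round(3)[0],"z.064",cast(K,Rc,C,ce[i],.064).round(3)[0])
g=cv2.convertScaleAbs(f,alpha=1.7)
a=cv2.resize(g[130:240,155:305],None,fx=5.3,fy=5.3,interpolation=cv2.INTER_CUBIC)
cv2.imwrite("pics/cn.png",a)
a=cv2.resize(g[145:245,340:490],None,fx=5.3,fy=5.3,interpolation=cv2.INTER_CUBIC)
cv2.imwrite("pics/co.png",a)
E
```

```text
C [ 0.32282817 -0.0098642   0.96657711]
yellow [370 179  16  46 514] [378.6 202. ] z.136 [ 0.518 -0.116  0.136] z.064 [ 0.535 -0.125  0.064]
yellow [370 191   2  13  22] [370.6 196.6] z.136 [ 0.528 -0.098  0.136] z.064 [ 0.545 -0.106  0.064]
yellow [367 229  17   7 110] [375.3 231.9] z.136 [ 0.453 -0.113  0.136] z.064 [ 0.465 -0.122  0.064]
green [403 180  10  39 290] [407.4 199.2] z.136 [ 0.529 -0.176  0.136] z.064 [ 0.547 -0.191  0.064]
green [354 191   5   6  24] [356.  193.8] z.136 [ 0.531 -0.067  0.136] z.064 [ 0.549 -0.072  0.064]
green [394 230  16   6  85] [401.8 232.6] z.136 [ 0.457 -0.168  0.136] z.064 [ 0.469 -0.182  0.064]
blue [430 180  14  40 421] [436.1 199.7] z.136 [ 0.534 -0.237  0.136] z.064 [ 0.553 -0.256  0.064]
blue [421 230  16   7  97] [428.2 233.3] z.136 [ 0.461 -0.223  0.136] z.064 [ 0.473 -0.241  0.064]
red [456 182  16  40 433] [463.8 201.7] z.136 [ 0.536 -0.295  0.136] z.064 [ 0.554 -0.32   0.064]
red [447 231  17   7 108] [454.8 234. ] z.136 [ 0.465 -0.278  0.136] z.064 [ 0.477 -0.301  0.064]
```

View pics/cn.png

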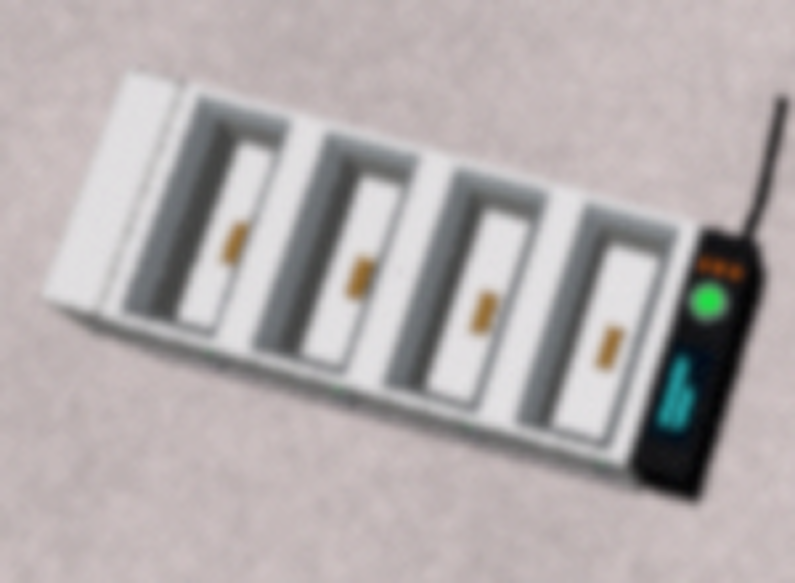

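View pics/co.png

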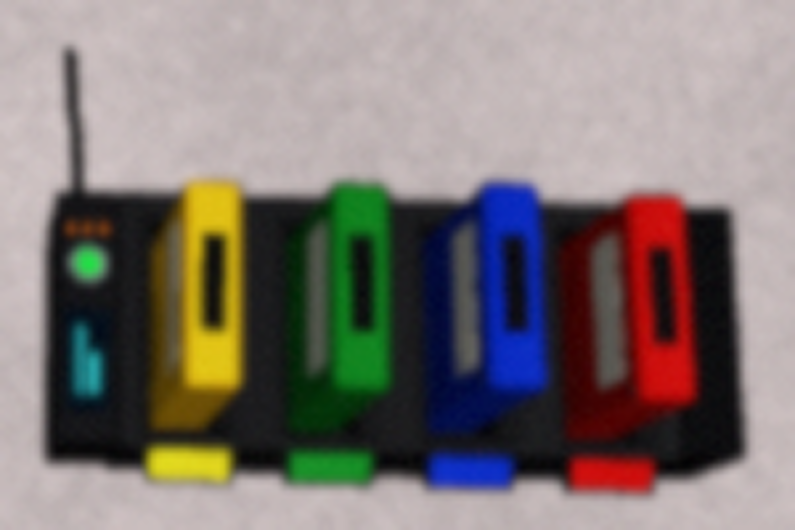

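The bays are empty and the slot rims are clear. The crop shows the white dock's top corners near (185,85), (105,313), (697,228) and (637,465), with gold contacts on the bay floors. The cartridge tops read as clean quads.

```bash
python3 - <<'E'
from h import *
f,K,Rc,C=cam("top")
N=lambda p:(np.array(p,float)+.5)/5.3-.5+[155,130]
O=lambda p:(np.array(p,float)+.5)/5.3-.5+[340,145]
c=cast(K,Rc,C,N([(185,85),(105,313),(697,228),(637,465)]),.064)
print("new top",c.round(4).tolist(),"sizes",[np.linalg.norm(c[i]-c[j]).round(4) for i,j in((0,1),(2,3),(0,2),(1,3))])
yv=(c[0]+c[1]-c[2]-c[3]);print("yaw of +y axis",np.degrees(np.arctan2(-yv[0],yv[1])),"centre",c.mean(0))
g=cast(K,Rc,C,N([(235,243),(361,278),(485,313),(611,347)]),.019);print("gold",g.round(4).tolist());v=g[0]-g[3];print(np.linalg.norm(v),np.degrees(np.arctan2(-v[0],v[1])),g.mean(0))
Q={"yellow":[(188,183),(242,183),(242,390),(184,388)],"green":[(335,185),(388,185),(390,390),(332,388)],"blue":[(480,185),(537,188),(547,388),(490,388)],"red":[(627,197),(682,197),(695,403),(638,403)]}
for k,q in Q.items():
    p=cast(K,Rc,C,O(q),.136);x=p[0]+p[1]-p[2]-p[3]
    print(k,p.mean(0).round(4),"len",np.linalg.norm(x)/2,"w",np.linalg.norm(p[0]-p[1]),"yaw",np.degrees(np.arctan2(x[1],x[0])))
w=manip.get_image("wrist");print(w["mount"],w["K"])
s=manip.get_state();q=s["ee_rot"];print(R.from_quat(np.r_[q[1:],q[0]]).as_matrix().round(3))
E
```

```text
new top [[0.6279, 0.3282, 0.064], [0.521, 0.3457, 0.064], [0.5839, 0.0937, 0.064], [0.4763, 0.1074, 0.064]] sizes [np.float64(0.1084), np.float64(0.1084), np.float64(0.2386), np.float64(0.2425)]
yaw of +y axis -10.618843968021052 centre [0.55226298 0.21874611 0.064     ]
gold [[0.5694, 0.3096, 0.019], [0.5584, 0.2495, 0.019], [0.5474, 0.1907, 0.019], [0.5371, 0.1315, 0.019]]
0.18105316126411705 -10.277571939194353 [0.55308209 0.22034129 0.019     ]
yellow [ 0.5258 -0.1184  0.136 ] len 0.08436026986283839 w 0.021765741606889922 yaw 3.1402414252616744
green [ 0.531  -0.1769  0.136 ] len 0.08356471952869604 w 0.02136490236568988 yaw 2.715059667491225
blue [ 0.5367 -0.2374  0.136 ] len 0.08245940296412269 w 0.022939207251949246 yaw 4.765325451930798
red [ 0.5371 -0.2959  0.136 ] len 0.08410517351575408 w 0.022157636717762712 yaw 4.420358414673076
[[ 9.99999752e-01 -7.01793825e-04  6.03832096e-05  1.43456562e-04]
 [ 6.58076710e-04  9.61385355e-01  2.75204953e-01 -6.98107693e-02]
 [-2.51188670e-04 -2.75204845e-01  9.61385578e-01 -1.79014131e-01]
 [ 0.00000000e+00  0.00000000e+00  0.00000000e+00  1.00000000e+00]] [[294.58116597   0.         319.20870072]
 [  0.         294.58116597 199.46179255]
 [  0.           0.           1.        ]]
[[ 0.308 -0.951 -0.   ]
 [-0.951 -0.308  0.001]
 [-0.001 -0.    -1.   ]]
```

```bash
cat >> h.py <<'E'
def plan(x,y,z,yaw):
    "yaw (deg) of cartridge; returns turn first, then shift in the turned tool frame (mm)"
    s=manip.get_state();q=s["ee_rot"];M=R.from_quat(np.r_[q[1:],q[0]])
    a=np.degrees(np.arctan2(*M.as_matrix()[[1,0],0]))
    t=(a-(yaw-90)+180)%360-180
    d=(M*R.from_euler("z",t,degrees=True)).inv().apply(np.array([x,y,z])-s["position"])*1000
    print("turn",t.round(2),"shift",d.round(1),"tilt",M.as_matrix()[:,2].round(4),"q6",s["qpos"][5].round(2))
E
python3 -c "
from h import *
plan(.5258,-.1184,.215,3.7)"
```

```text
turn 14.22 shift [-405.  -375.8  -19.4] tilt [-1.e-04  8.e-04 -1.e+00] q6 -0.12
```

>>> carry_out(
  series=[
    [[0,0,-10],7.1],
    [[0,0,-10],7.1],
    [[-25,-23,0],0],
    [[-27,-25,0],0],
    [[-27,-25,0],0],
    [[-27,-25,0],0],
    [[-27,-25,0],0],
    [[-27,-25,0],0],
    [[-27,-25,0],0],
    [[-27,-25,0],0],
  ],
  fingers=50,
  squeeze=40,
)

```text
clock: 1.08
position: [0.3656, -0.3213, 0.2132]
ee_rot: [0.001, 0.721, -0.693, -0.0]
contact_force: [0.9, -0.8, -0.3]
width: 0.0502
```

>>> carry_out(
  series=[
    [[-27,-25,0],0],
    [[-27,-25,0],0],
    [[-27,-25,0],0],
    [[-27,-25,0],0],
    [[-27,-25,0],0],
    [[-25,-23,0],0],
    [[0,0,0],0],
  ],
)

```text
clock: 1.67
position: [0.5162, -0.1404, 0.2131]
ee_rot: [-0.001, 0.722, -0.691, 0.001]
contact_force: [-0.9, -1.3, 0.3]
width: 0.0497
```

```bash
python3 - <<'E'
from h import *
plan(.5258,-.1184,.215,3.7)
f,K,Rc,C=cam("wrist");cv2.imwrite("pics/w1.png",cv2.convertScaleAbs(f,alpha=1.5))
E
```

```text
turn -1.18 shift [-21.3 -11.   -1.8] tilt [ 0.0024  0.001  -1.    ] q6 1.13
```

View pics/w1.png

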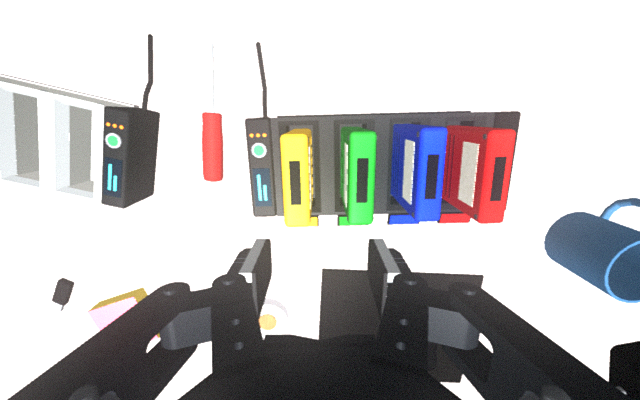

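```bash
python3 - <<'E'
from h import *
f,K,Rc,C=cam("wrist")
T={"yellow":(.5258,-.1184,3.1),"green":(.531,-.1769,2.7),"blue":(.5367,-.2374,4.7),"red":(.5371,-.2959,4.4)}
for x,y,w in T.values():
    a=np.radians(3.8);X=np.array([np.cos(a),np.sin(a),0]);Y=np.array([-X[1],X[0],0])
    P=[np.array([x,y,.136])+i*X*.043+j*Y*.012 for i,j in((1,1),(1,-1),(-1,-1),(-1,1))]
    cv2.polylines(f,[(proj(K,Rc,C,P)*16).round().astype(int).astype(np.int32)],True,(255,255,255),1,cv2.LINE_AA,4)
cv2.imwrite("pics/w2.png",cv2.resize(f[110:240,270:530],None,fx=3,fy=3,interpolation=cv2.INTER_CUBIC))
E
```

```text
(no output)
```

View pics/w2.png

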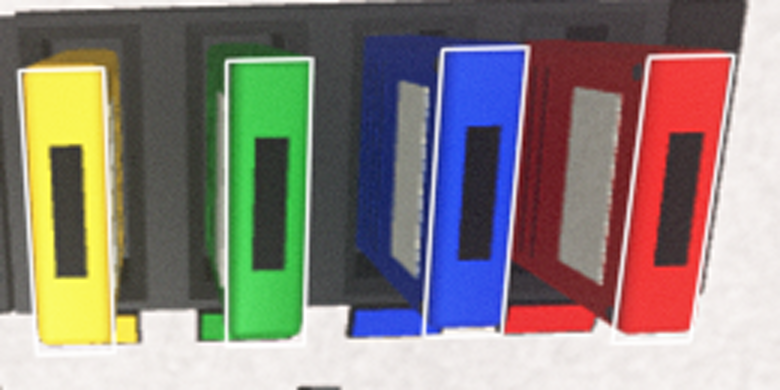

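The predicted top outlines fall on the real tops to within 1–2 mm in the wrist view, so the estimates hold.

>>> carry_out(
  series=[
    [[0,0,0],-1.2],
    [[-11,-5,0],0],
    [[-10,-6,0],0],
    [[0,0,0],0],
    [[0,0,0],0],
  ],
)

```text
clock: 2.18
position: [0.5203, -0.1247, 0.2127]
ee_rot: [0.003, 0.728, -0.686, -0.0]
contact_force: [-0.0, 0.0, 0.8]
width: 0.0501
```

```bash
python3 -c "
from h import *
plan(.5258,-.1184,.092,3.7)"
```

```text
turn -0.34 shift [ -6.3  -6.4 120.7] tilt [-0.0036 -0.0036 -1.    ] q6 1.15
```

>>> carry_out(
  series=[
    [[-6,-6,0],0],
    [[-3,-3,0],0],
    [[0,0,0],0],
    [[0,0,25],0],
    [[0,0,25],0],
    [[0,0,0],0],
  ],
)

```text
clock: 2.68
position: [0.5312, -0.1161, 0.1636]
ee_rot: [0.002, 0.727, -0.687, 0.003]
contact_force: [-0.1, -0.0, -0.7]
width: 0.0498
```

```bash
python3 -c "
from h import *
plan(.5258,-.1184,.092,3.7)"
```

```text
turn -0.43 shift [ 1.5  5.6 71.7] tilt [ 0.0021 -0.0064 -1.    ] q6 1.18
```

>>> carry_out(
  series=[
    [[1,5,0],0],
    [[0,0,0],0],
    [[0,0,24],0],
    [[0,0,24],0],
    [[0,0,20],0],
    [[0,0,0],0],
    [[0,0,0],0],
  ],
)

```text
clock: 3.27
position: [0.5314, -0.1209, 0.1024]
ee_rot: [-0.001, 0.727, -0.687, 0.01]
contact_force: [0.7, 0.4, 0.4]
width: 0.0502
```

```bash
python3 -c "
from h import *
for i in range(3): plan(.5258,-.1184,.092,3.7)"
```

```text
turn -0.48 shift [-3.   5.6 10.3] tilt [ 0.0151 -0.0119 -0.9998] q6 1.17
turn -0.48 shift [-3.   5.6 10.3] tilt [ 0.0151 -0.0119 -0.9998] q6 1.17
turn -0.48 shift [-3.   5.6 10.3] tilt [ 0.0151 -0.0119 -0.9998] q6 1.17
```

>>> carry_out(
  series=[
    [[-3,5,5],-0.5],
    [[0,0,5],0],
    [[0,0,0],0],
  ],
)

```text
clock: 3.52
position: [0.5287, -0.1192, 0.096]
ee_rot: [-0.002, 0.73, -0.683, 0.013]
contact_force: [0.6, -0.6, -0.5]
width: 0.0501
```

```bash
python3 -c "
from h import *
plan(.5258,-.1184,.092,3.7)"
```

```text
turn 0.06 shift [-1.1  2.9  3.9] tilt [ 0.0218 -0.0143 -0.9997] q6 1.16
```

>>> carry_out(
  series=[
    [[-1,3,3],0],
    [[0,0,0],0],
    [[0,0,0],0],
    [[0,0,0],0],
    [[0,0,0],0],
  ],
  fingers=15,
  squeeze=50,
)

```text
clock: 3.93
position: [0.5265, -0.1187, 0.095]
ee_rot: [-0.003, 0.73, -0.683, 0.015]
contact_force: [-0.2, -0.3, -1.7]
width: 0.0224
```

```bash
python3 -c "
from h import *
plan(.5258,-.1184,.240,3.7);print(manip.get_state()['width'],manip.get_state()['qpos'])"
```

```text
turn 0.06 shift [   2.2   -2.9 -145. ] tilt [ 0.0256 -0.0158 -0.9995] q6 1.16
0.0224368891011811 [-0.34611286  0.28469453  1.76099085 -0.00701932  1.06646044  1.16210125]
```

>>> carry_out(
  series=[
    [[0,0,-10],0],
    [[0.5,-0.5,-20],0],
    [[0.5,-0.5,-22],0],
    [[0.5,-0.5,-22],0],
    [[0.5,-0.5,-22],0],
    [[0,-0.5,-22],0],
    [[0,-0.5,-20],0],
    [[0,0,-12],0],
    [[0,0,0],0],
  ],
)

```text
clock: 4.68
position: [0.5242, -0.1173, 0.2544]
ee_rot: [-0.002, 0.73, -0.683, 0.013]
contact_force: [0.0, -0.0, -2.2]
width: 0.0218
```

```bash
python3 - <<'E'
from h import *
plan(.537,.1307,.240,-10.4);print(manip.get_state()['width'],manip.get_state()['position'])
f,*_=cam("side");cv2.imwrite("pics/s1.png",f[100:400,150:600])
E
```

```text
turn 14.17 shift [-246.3   32.5   11.3] tilt [ 0.0215 -0.0137 -0.9997] q6 1.16
0.021788739098650683 [ 0.52421911 -0.11727823  0.25440989]
```

View pics/s1.png

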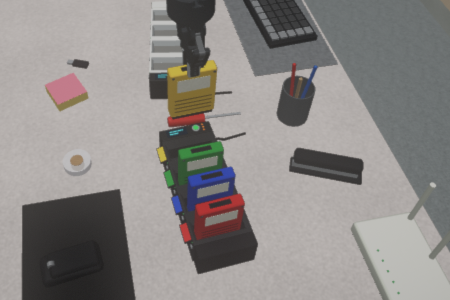

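>>> carry_out(
  series=[
    [[-15,2,0],5.5],
    [[-25,2,0],5.5],
    [[-32,4,1],3],
    [[-34,5,1],0],
    [[-34,5,1],0],
    [[-34,5,1],0],
    [[-32,4,1],0],
    [[-20,2,0],0],
    [[-8,0,0],0],
    [[0,0,0],0],
  ],
)

```text
clock: 5.57
position: [0.524, 0.1258, 0.2328]
ee_rot: [-0.004, -0.634, 0.773, -0.006]
contact_force: [0.7, -0.7, -1.7]
width: 0.0221
```

```bash
python3 - <<'E'
from h import *
plan(.5365,.1309,.20,-10.4);print(manip.get_state()['width'],manip.get_state()['position'])
E
```

```text
turn -0.86 shift [ -7.8 -11.3  32.7] tilt [ 6.000e-04 -1.460e-02 -9.999e-01] q6 1.89
0.02206460173137217 [0.52400899 0.12575319 0.23280045]
```

>>> carry_out(
  series=[
    [[-4,-6,0],-0.9],
    [[-4,-6,10],0],
    [[-1,-1,10],0],
    [[0,0,8],0],
    [[0,0,0],0],
    [[0,0,0],0],
  ],
)

```text
clock: 6.07
position: [0.5392, 0.126, 0.1989]
ee_rot: [-0.008, -0.639, 0.769, -0.006]
contact_force: [0.2, 0.1, -1.3]
width: 0.0222
```

```bash
python3 - <<'E'
from h import *
plan(.5365,.1309,.095,-10.4);print(manip.get_state()['width'],manip.get_state()['position'])
f,*_=cam("side");g,*_=cam("wrist")
a=cv2.resize(f[40:240,240:440],None,fx=2,fy=2)
cv2.imwrite("pics/s2.png",np.hstack([a,g[:,160:560]]))
E
```

```text
turn -0.15 shift [ -6.4   3.5 103.8] tilt [-0.0046 -0.0192 -0.9998] q6 1.88
0.02222534801779577 [0.53924514 0.12601582 0.19894778]
```

View pics/s2.png

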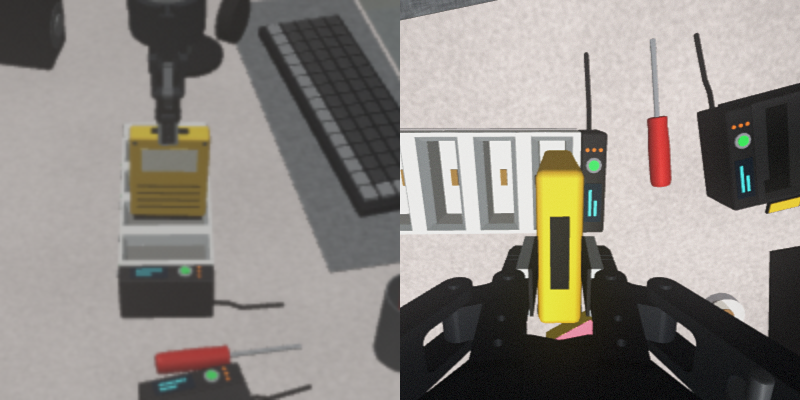

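>>> carry_out(
  series=[
    [[-4,3,0],0],
    [[-1,0,0],0],
    [[-0.5,0,15],0],
    [[-0.5,0,15],0],
    [[-0.5,0,10],0],
    [[0,0,0],0],
  ],
)

```text
clock: 6.67
position: [0.5392, 0.1335, 0.1619]
ee_rot: [-0.004, -0.639, 0.769, -0.008]
contact_force: [-1.2, -0.0, -1.8]
width: 0.0222
```

```bash
python3 - <<'E'
from h import *
plan(.5365,.1309,.095,-10.4);print(manip.get_state()['width'],manip.get_state()['position'])
E
```

```text
turn -0.17 shift [ 1.9  2.7 67. ] tilt [ 0.0044 -0.0176 -0.9998] q6 1.89
0.022245310563560508 [0.53920053 0.13349368 0.16193201]
```

>>> carry_out(
  series=[
    [[2.5,2.5,0],0],
    [[0,0,15],0],
    [[0,0,15],0],
    [[0,0,15],0],
    [[0,0,8],0],
    [[0,0,0],0],
  ],
)

```text
clock: 7.17
position: [0.5389, 0.1308, 0.1123]
ee_rot: [-0.0, -0.639, 0.769, -0.011]
contact_force: [-0.6, -0.5, -0.5]
width: 0.0221
```

```bash
python3 - <<'E'
from h import *
plan(.5365,.1309,.095,-10.4);print(manip.get_state()['width'],manip.get_state()['position'])
E
```

```text
turn -0.11 shift [ 0.1  2.7 17.3] tilt [ 0.0131 -0.017  -0.9998] q6 1.89
0.022076563437238583 [0.53894904 0.1308442  0.1123453 ]
```

>>> carry_out(
  series=[
    [[0,2,5],0],
    [[0,0,5],0],
    [[0,0,4],0],
    [[0,0,3],0],
    [[0,0,1],0],
    [[0,0,0],0],
  ],
)

```text
clock: 7.67
position: [0.5393, 0.1312, 0.0961]
ee_rot: [0.002, -0.639, 0.769, -0.012]
contact_force: [0.7, 0.1, -2.0]
width: 0.022
```

```bash
python3 - <<'E'
from h import *
plan(.5365,.1309,.095,-10.4);print(manip.get_state()['width'],manip.get_state()['position'])
f,*_=cam("side")
cv2.imwrite("pics/s3.png",cv2.resize(f[70:220,270:380],None,fx=3.5,fy=3.5))
E
```

```text
turn -0.11 shift [0.7 2.7 1.1] tilt [ 0.0187 -0.0164 -0.9997] q6 1.89
0.022031211609469956 [0.53925642 0.13115823 0.0961    ]
```

View pics/s3.png

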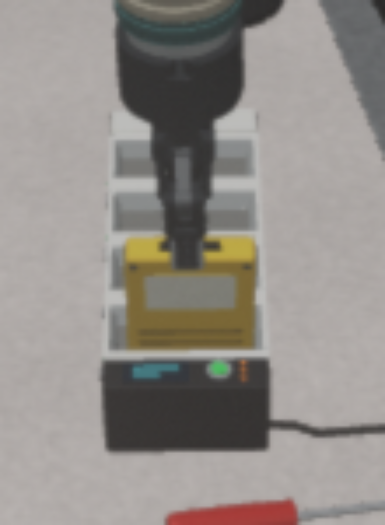

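>>> carry_out(
  series=[
    [[0.5,3,1],0],
    [[0,0,1.5],0],
    [[0,0,1],0],
    [[0,0,0],0],
  ],
)

```text
clock: 8.05
position: [0.536, 0.1316, 0.0952]
ee_rot: [0.003, -0.639, 0.769, -0.012]
contact_force: [-0.1, 0.5, -1.5]
width: 0.0222
```

```bash
python3 - <<'E'
from h import *
plan(.5365,.1309,.095,-10.4);s=manip.get_state();print(s['width'],s['position'],s['contact_force'])
E
```

```text
turn -0.11 shift [ 0.6 -0.6  0.2] tilt [ 0.0201 -0.0156 -0.9997] q6 1.89
0.022165032653765435 [0.53596746 0.13161276 0.09516437] [-0.10152768  0.47065384 -1.53791859]
```

>>> carry_out(
  series=[
    [[0,0,2],0],
    [[0,0,2],0],
    [[0,0,0],0],
  ],
)

```text
clock: 8.3
position: [0.5369, 0.1321, 0.0955]
ee_rot: [0.005, -0.639, 0.769, -0.013]
contact_force: [0.2, 0.2, -0.9]
width: 0.022
```

>>> carry_out(
  series=[
    [[0,0,0],0],
    [[0,0,0],0],
    [[0,0,0],0],
    [[0,0,-12],0],
    [[0,0,-15],0],
    [[0,0,-20],0],
    [[0,0,-25],0],
    [[0,0,-20],0],
    [[0,0,0],0],
  ],
  fingers=50,
)

```text
clock: 9.05
position: [0.5341, 0.1331, 0.1873]
ee_rot: [0.002, -0.639, 0.769, -0.012]
contact_force: [-0.4, 0.2, -0.1]
width: 0.0502
```

```bash
python3 - <<'E'
from h import *
s=manip.get_state();print(s['width'],s['position'],s['contact_force'])
plan(.531,-.1769,.20,3.7)
f,K,Rc,C=cam("wrist")
cv2.imwrite("pics/w3.png",f)
E
```

```text
0.050242563481257226 [0.53409625 0.13309666 0.18728154] [-0.36023409  0.22190842 -0.11532258]
turn -14.23 shift [309.3  22.9  -8. ] tilt [ 0.0192 -0.0154 -0.9997] q6 1.89
```

View pics/w3.png

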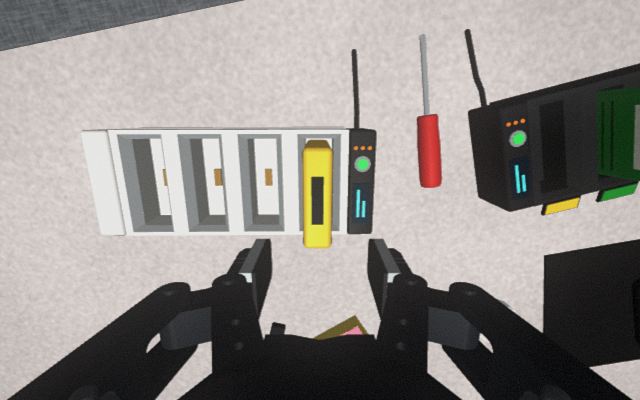

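```bash
python3 - <<'E'
from h import *
f,K,Rc,C=cam("wrist")
p=cast(K,Rc,C,[(304,149),(332,149),(331,246),(303,246)],.136);print("yellow",p.mean(0),np.linalg.norm(p[0]-p[3]))
g=cast(K,Rc,C,[(218,177),(268.5,177)],.019);print("gold",g)
c=cast(K,Rc,C,[(112,130),(124,234.5),(348,130),(347.5,234)],.064);print("dock",c.mean(0),[np.linalg.norm(c[i]-c[j]).round(4) for i,j in((0,1),(2,3),(0,2),(1,3))])
D=np.array([.5527,.2196]);Y=np.array([.1805,.9836])
for k in(-.09,-.03,.03,.09):print(k,D+k*Y)
E
```

```text
yellow [0.53850583 0.1325558  0.136     ] 0.0808411720977282
gold [[0.55719855 0.24855459 0.019     ]
 [0.54607843 0.18968744 0.019     ]]
dock [0.5519087  0.21851458 0.064     ] [np.float64(0.1106), np.float64(0.111), np.float64(0.2337), np.float64(0.2428)]
-0.09 [0.536455 0.131076]
-0.03 [0.547285 0.190092]
0.03 [0.558115 0.249108]
0.09 [0.568945 0.308124]
```

Yellow stands in its bay: I measured (0.5385, 0.1326) against a bay centre of (0.5365, 0.1311), at the right height. Green is next.

>>> carry_out(
  series=[
    [[0,0,-10],-7],
    [[0,0,0],-7],
    [[25,2,0],0],
    [[38,3,0],0],
    [[40,3,0],0],
    [[40,3,0],0],
    [[40,3,0],0],
    [[40,3,0],0],
    [[40,3,0],0],
    [[30,2,0],0],
  ],
)

```text
clock: 9.98
position: [0.5227, -0.1641, 0.1783]
ee_rot: [0.008, 0.737, -0.676, -0.003]
contact_force: [0.3, -0.0, 0.0]
width: 0.05
```

>>> carry_out(
  series=[
    [[10,1,0],0],
    [[0,0,0],0],
    [[0,0,0],0],
  ],
)

```text
clock: 10.23
position: [0.5197, -0.1801, 0.1727]
ee_rot: [0.01, 0.734, -0.679, -0.007]
contact_force: [0.1, 0.5, -0.1]
width: 0.0495
```

```bash
python3 - <<'E'
from h import *
plan(.531,-.1769,.20,3.7);plan(.531,-.1769,.095,3.7)
E
```

```text
turn 0.76 shift [ -2.3 -10.8 -27.6] tilt [-0.0239 -0.0057 -0.9997] q6 1.05
turn 0.76 shift [ -2.8 -13.3  77.4] tilt [-0.0239 -0.0057 -0.9997] q6 1.05
```

>>> carry_out(
  series=[
    [[-2,-8,0],0.7],
    [[0,-4,0],0],
    [[0,0,0],0],
    [[0,0,20],0],
    [[0,0,20],0],
    [[0,0,0],0],
  ],
)

```text
clock: 10.73
position: [0.5335, -0.1676, 0.1311]
ee_rot: [0.009, 0.733, -0.68, -0.007]
contact_force: [-0.3, 0.0, 0.8]
width: 0.0499
```

```bash
python3 - <<'E'
from h import *
plan(.531,-.1769,.095,3.7)
E
```

```text
turn 0.56 shift [ 9.1  2.2 36.2] tilt [-0.0226 -0.0023 -0.9997] q6 1.08
```

>>> carry_out(
  series=[
    [[5,1,0],0.5],
    [[2,0,0],0],
    [[0,0,0],0],
    [[0,0,0],0],
  ],
)

```text
clock: 11.07
position: [0.5346, -0.1726, 0.1336]
ee_rot: [0.008, 0.731, -0.682, -0.006]
contact_force: [0.0, 0.1, 0.0]
width: 0.0498
```

```bash
python3 - <<'E'
from h import *
plan(.531,-.1769,.095,3.7)
E
```

```text
turn 0.27 shift [ 4.   3.  38.7] tilt [-0.0204 -0.0029 -0.9998] q6 1.08
```

>>> carry_out(
  series=[
    [[3,2,0],0],
    [[0,0,12],0],
    [[0,0,14],0],
    [[0,0,10],0],
    [[0,0,2],0],
    [[0,0,0],0],
  ],
)

```text
clock: 11.57
position: [0.5348, -0.1789, 0.0993]
ee_rot: [0.007, 0.731, -0.682, -0.002]
contact_force: [0.2, -0.6, 0.8]
width: 0.0499
```

```bash
python3 - <<'E'
from h import *
plan(.531,-.1769,.095,3.7)
E
```

```text
turn 0.22 shift [-2.3  3.6  4.3] tilt [-0.0113 -0.0077 -0.9999] q6 1.07
```

>>> carry_out(
  series=[
    [[-1.5,4,3],0],
    [[0,0,1],0],
    [[0,0,0],0],
  ],
)

```text
clock: 11.82
position: [0.5308, -0.1782, 0.0961]
ee_rot: [0.006, 0.731, -0.683, -0.001]
contact_force: [-0.6, -0.5, 0.3]
width: 0.05
```

>>> carry_out(
  series=[
    [[0,0,0],0],
    [[0,0,0],0],
    [[0,0,0],0],
    [[0,0,0],0],
  ],
  fingers=15,
)

```text
clock: 12.15
position: [0.5314, -0.1784, 0.0973]
ee_rot: [0.006, 0.731, -0.683, 0.0]
contact_force: [0.9, 0.6, -1.8]
width: 0.022
```

```bash
python3 - <<'E'
from h import *
plan(.531,-.1769,.25,3.7);print(manip.get_state()['position'])
E
```

```text
turn 0.21 shift [  -0.2    1.6 -152.7] tilt [-0.0081 -0.0092 -0.9999] q6 1.07
[ 0.53138775 -0.17839117  0.09727602]
```

>>> carry_out(
  series=[
    [[0,0,-10],0],
    [[0,0,-20],0],
    [[0,0,-23],0],
    [[0,0.5,-23],0],
    [[0,0.5,-23],0],
    [[0,0.5,-23],0],
    [[0,0,-22],0],
    [[0,0,-14],0],
    [[0,0,0],0],
  ],
)

```text
clock: 12.9
position: [0.5289, -0.1756, 0.2638]
ee_rot: [0.007, 0.731, -0.682, -0.003]
contact_force: [0.6, -0.4, -1.4]
width: 0.0216
```

```bash
python3 - <<'E'
from h import *
plan(.5473,.1901,.25,-10.4);s=manip.get_state();print(s['position'],s['width'])
E
```

```text
turn 14.35 shift [-363.2   47.8   11.3] tilt [-0.0147 -0.0062 -0.9999] q6 1.07
[ 0.52893974 -0.17563796  0.26382999] 0.02155424218779472
```

>>> carry_out(
  series=[
    [[-15,0,0],5],
    [[-25,1,0],5],
    [[-34,3,0],3.5],
    [[-38,5,0],0],
    [[-38,5,0],0],
    [[-38,5,0],0],
    [[-38,5,0],0],
    [[-38,5,0],0],
    [[-36,5,0],0],
    [[-30,4,0],0],
  ],
)

```text
clock: 13.73
position: [0.5383, 0.1619, 0.2541]
ee_rot: [-0.013, -0.636, 0.772, 0.003]
contact_force: [0.8, -0.5, -2.0]
width: 0.0211
```

>>> carry_out(
  series=[
    [[-18,2,0],0],
    [[-6,0,0],0],
    [[0,0,0],0],
    [[0,0,0],0],
  ],
)

```text
clock: 14.07
position: [0.538, 0.1935, 0.2498]
ee_rot: [-0.015, -0.639, 0.769, 0.005]
contact_force: [0.2, 0.3, -1.4]
width: 0.0214
```

```bash
python3 - <<'E'
from h import *
plan(.5473,.1901,.20,-10.4);s=manip.get_state();print(s['position'],s['width'])
E
```

```text
turn -0.08 shift [  0.9 -11.1  49.5] tilt [-0.0295 -0.0109 -0.9995] q6 1.98
[0.5380056  0.1935383  0.24976674] 0.02140950961691295
```

>>> carry_out(
  series=[
    [[2,-7,0],0],
    [[1,-3,15],0],
    [[0,0,15],0],
    [[0,0,15],0],
    [[0,0,10],0],
    [[0,0,0],0],
    [[0,0,0],0],
  ],
)

```text
clock: 14.65
position: [0.55, 0.1752, 0.1933]
ee_rot: [-0.015, -0.635, 0.773, 0.002]
contact_force: [-0.1, -0.9, -1.3]
width: 0.0215
```

```bash
python3 - <<'E'
from h import *
plan(.5473,.1901,.098,-10.4);s=manip.get_state();print(s['position'],s['width'])
E
```

```text
turn -0.77 shift [-16.2   3.2  95.1] tilt [-0.0259 -0.0168 -0.9995] q6 1.96
[0.55004169 0.17521338 0.19332679] 0.021517945275730293
```

>>> carry_out(
  series=[
    [[-8,1,0],-0.7],
    [[-5,1,0],0],
    [[0,0,0],0],
    [[0,0,0],0],
  ],
)

```text
clock: 14.98
position: [0.5527, 0.1885, 0.1956]
ee_rot: [-0.013, -0.639, 0.769, 0.001]
contact_force: [0.8, -0.4, -1.0]
width: 0.0214
```

```bash
python3 - <<'E'
from h import *
plan(.5473,.1901,.098,-10.4);s=manip.get_state();print(s['position'],s['width'])
E
```

```text
turn -0.14 shift [-2.5  3.8 97.6] tilt [-0.0217 -0.0159 -0.9996] q6 1.97
[0.55272216 0.18847266 0.19559137] 0.02140394085545282
```

>>> carry_out(
  series=[
    [[0,4,10],0],
    [[-0.5,0,16],0],
    [[-0.5,0,16],0],
    [[0,0,5],0],
    [[0,0,0],0],
    [[0,0,0],0],
  ],
)

```text
clock: 15.48
position: [0.5473, 0.1913, 0.1478]
ee_rot: [-0.012, -0.64, 0.768, -0.0]
contact_force: [0.3, -0.1, -2.3]
width: 0.0215
```

```bash
python3 - <<'E'
from h import *
plan(.5473,.1901,.098,-10.4);s=manip.get_state();print(s['position'],s['width'])
E
```

```text
turn 0.02 shift [ 0.3 -0.9 49.8] tilt [-0.0178 -0.0152 -0.9997] q6 1.98
[0.54733961 0.1912887  0.14779915] 0.021538059900399958
```

Centred, with the bottom about at the rim. Lowering.

>>> carry_out(
  series=[
    [[0,0,12],0],
    [[0,0,12],0],
    [[0,0,12],0],
    [[0,0,5],0],
    [[0,0,3],0],
    [[0,0,0],0],
  ],
)

```text
clock: 15.98
position: [0.5499, 0.1916, 0.1072]
ee_rot: [-0.008, -0.64, 0.768, -0.002]
contact_force: [-0.5, -1.2, -2.6]
width: 0.0216
```

```bash
python3 - <<'E'
from h import *
plan(.5473,.1901,.098,-10.4);s=manip.get_state();print(s['position'],s['width'])
E
```

```text
turn 0.04 shift [1.8 2.2 9.2] tilt [-0.0088 -0.0134 -0.9999] q6 1.98
[0.54989515 0.19158797 0.1071646 ] 0.021551429288296137
```

>>> carry_out(
  series=[
    [[1,2,4],0],
    [[0,0,3],0],
    [[0,0,3],0],
    [[0,0,2],0],
    [[0,0,2],0],
    [[0,0,0],0],
  ],
)

```text
clock: 16.48
position: [0.5506, 0.1915, 0.0977]
ee_rot: [-0.004, -0.64, 0.768, -0.004]
contact_force: [0.1, 0.2, -1.9]
width: 0.0218
```

```bash
python3 - <<'E'
from h import *
plan(.5473,.1901,.098,-10.4);s=manip.get_state();print(s['position'],s['width'])
E
```

```text
turn 0.04 shift [ 2.   3.  -0.3] tilt [-4.000e-04 -1.140e-02 -9.999e-01] q6 1.98
[0.55056779 0.19150373 0.097718  ] 0.021754152115460838
```

>>> carry_out(
  series=[
    [[0.5,2.5,2],0],
    [[0,0,2],0],
    [[0,0,0],0],
  ],
)

```text
clock: 16.73
position: [0.5512, 0.1918, 0.0975]
ee_rot: [-0.0, -0.64, 0.768, -0.007]
contact_force: [-0.8, -1.0, -1.6]
width: 0.0217
```

>>> carry_out(
  series=[
    [[0,0,0],0],
    [[0,0,0],0],
    [[0,0,0],0],
    [[0,0,-12],0],
    [[0,0,-15],0],
    [[0,0,-20],0],
    [[0,0,-25],0],
    [[0,0,-20],0],
    [[0,0,-5],0],
    [[0,0,0],0],
  ],
  fingers=50,
)

```text
clock: 17.57
position: [0.5492, 0.1926, 0.1947]
ee_rot: [-0.002, -0.64, 0.768, -0.005]
contact_force: [0.9, 0.1, -1.6]
width: 0.0502
```

```bash
python3 - <<'E'
from h import *
plan(.5367,-.2374,.20,3.7);s=manip.get_state();print(s['position'],s['width'])
f,*_=cam("wrist");g,*_=cam("side")
cv2.imwrite("pics/w4.png",np.hstack([f[:,60:460],cv2.resize(g[70:270,270:470],None,fx=2,fy=2)]))
E
```

```text
turn -14.06 shift [428.4  40.3  -0.6] tilt [ 0.0034 -0.0112 -0.9999] q6 1.98
[0.54923993 0.19263535 0.19465688] 0.05015182507861354
```

View pics/w4.png

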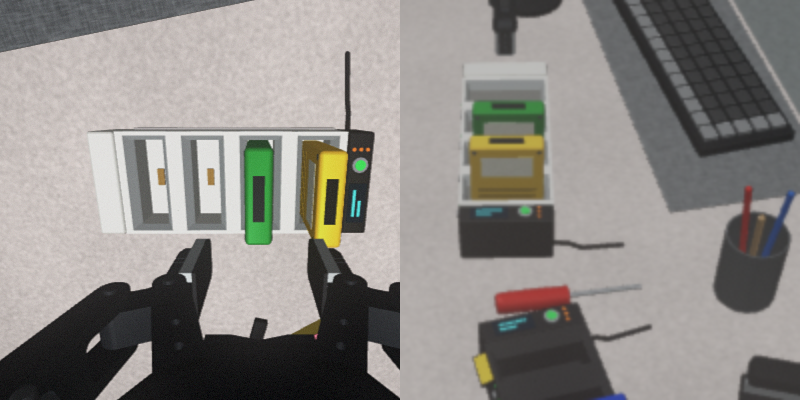

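Green stands in bay 2, beside yellow. Blue is next.

>>> carry_out(
  series=[
    [[0,0,-10],-7],
    [[5,0,0],-7],
    [[25,2,0],0],
    [[38,3,0],0],
    [[40,4,0],0],
    [[40,4,0],0],
    [[40,4,0],0],
    [[40,4,0],0],
    [[40,4,0],0],
    [[40,4,0],0],
  ],
)

```text
clock: 18.5
position: [0.534, -0.1191, 0.1875]
ee_rot: [0.012, 0.739, -0.674, -0.008]
contact_force: [0.2, -0.6, -0.1]
width: 0.05
```

>>> carry_out(
  series=[
    [[40,4,0],0],
    [[36,3,0],0],
    [[25,2,0],0],
    [[12,0,0],0],
    [[0,0,0],0],
    [[0,0,0],0],
    [[0,0,0],0],
  ],
)

```text
clock: 19.08
position: [0.5282, -0.2426, 0.1756]
ee_rot: [0.014, 0.735, -0.678, -0.018]
contact_force: [-0.5, 1.1, -0.3]
width: 0.0501
```

```bash
python3 - <<'E'
from h import *
plan(.5367,-.2374,.095,3.7);s=manip.get_state();print(s['position'],s['width'])
E
```

```text
turn 0.96 shift [ -4.2 -12.4  80.2] tilt [-0.0455  0.0027 -0.999 ] q6 0.96
[ 0.52821844 -0.24261153  0.17562499] 0.05007987916486209
```

>>> carry_out(
  series=[
    [[-3,-7,0],0.9],
    [[0,-3,0],0],
    [[0,0,0],0],
    [[0,0,15],0],
    [[0,0,12],0],
    [[0,0,0],0],
    [[0,0,0],0],
  ],
)

```text
clock: 19.67
position: [0.5374, -0.2274, 0.1484]
ee_rot: [0.013, 0.734, -0.678, -0.019]
contact_force: [0.4, -0.7, 0.1]
width: 0.0502
```

```bash
python3 - <<'E'
from h import *
plan(.5367,-.2374,.097,3.7);s=manip.get_state();print(s['position'],s['width'])
E
```

```text
turn 0.84 shift [10.4 -1.  51.3] tilt [-0.0458  0.0057 -0.9989] q6 0.99
[ 0.53738272 -0.22737846  0.14842344] 0.0501646695397003
```

>>> carry_out(
  series=[
    [[6,-1,0],0.8],
    [[2,0,0],0],
    [[0,0,0],0],
    [[0,0,0],0],
  ],
)

```text
clock: 20.0
position: [0.5402, -0.2354, 0.1507]
ee_rot: [0.013, 0.73, -0.683, -0.017]
contact_force: [1.0, 0.9, 0.1]
width: 0.05
```

```bash
python3 - <<'E'
from h import *
plan(.5367,-.2374,.097,3.7);s=manip.get_state();print(s['position'],s['width'])
E
```

```text
turn 0.09 shift [ 2.1  1.3 53.8] tilt [-0.0432  0.004  -0.9991] q6 0.99
[ 0.54020864 -0.23540438  0.1506716 ] 0.05001327939291431
```

>>> carry_out(
  series=[
    [[2,1,12],0],
    [[0,0,14],0],
    [[0,0,14],0],
    [[0,0,9],0],
    [[0,0,3],0],
    [[0,0,0],0],
    [[0,0,0],0],
  ],
)

```text
clock: 20.58
position: [0.5396, -0.24, 0.1006]
ee_rot: [0.012, 0.729, -0.684, -0.013]
contact_force: [0.2, 0.0, 0.5]
width: 0.0497
```

```bash
python3 - <<'E'
from h import *
plan(.5367,-.2374,.096,3.7);s=manip.get_state();print(s['position'],s['width'])
E
```

```text
turn -0.0 shift [-2.7  2.6  4.7] tilt [-3.620e-02  1.000e-04 -9.993e-01] q6 0.99
[ 0.53961305 -0.23997698  0.10058526] 0.049695260780292114
```

>>> carry_out(
  series=[
    [[-2,3,3],0],
    [[0,0,1],0],
    [[0,0,0],0],
  ],
)

```text
clock: 20.83
position: [0.5372, -0.2387, 0.0981]
ee_rot: [0.012, 0.729, -0.684, -0.012]
contact_force: [0.4, -0.2, 0.8]
width: 0.0498
```

>>> carry_out(
  series=[
    [[0,0,0],0],
    [[0,0,0],0],
    [[0,0,0],0],
    [[0,0,0],0],
  ],
  fingers=15,
)

```text
clock: 21.17
position: [0.5378, -0.2388, 0.0993]
ee_rot: [0.012, 0.73, -0.684, -0.011]
contact_force: [-0.3, -0.2, -1.4]
width: 0.0203
```

>>> carry_out(
  series=[
    [[0,0,-10],0],
    [[0,0,-20],0],
    [[0,-0.5,-23],0],
    [[0,-0.5,-23],0],
    [[0,-0.5,-23],0],
    [[0,-0.5,-23],0],
    [[0,0,-22],0],
    [[0,0,-14],0],
    [[0,0,0],0],
  ],
)

```text
clock: 21.92
position: [0.5431, -0.237, 0.2656]
ee_rot: [0.012, 0.729, -0.684, -0.014]
contact_force: [0.5, -0.2, -1.2]
width: 0.0203
```

```bash
python3 - <<'E'
from h import *
plan(.5581,.2491,.25,-10.4);s=manip.get_state();print(s['position'],s['width'])
E
```

```text
turn 14.11 shift [-480.9   72.4   15.6] tilt [-0.0375  0.0012 -0.9993] q6 0.99
[ 0.54310628 -0.23696123  0.26560298] 0.020263834806027642
```

>>> carry_out(
  series=[
    [[-15,0,0],5],
    [[-25,1,0],5],
    [[-34,3,0],3.5],
    [[-38,5,0],0],
    [[-39,6,0],0],
    [[-39,6,0],0],
    [[-39,6,0],0],
    [[-39,6,0],0],
    [[-39,6,0],0],
    [[-39,6,0],0],
  ],
)

```text
clock: 22.75
position: [0.5501, 0.116, 0.2578]
ee_rot: [-0.019, -0.633, 0.774, 0.013]
contact_force: [0.9, -0.0, -1.6]
width: 0.0201
```

>>> carry_out(
  series=[
    [[-38,5,0],0],
    [[-36,5,0],0],
    [[-30,4,0],0],
    [[-18,2,0],0],
    [[-6,0,0],0],
    [[0,0,0],0],
    [[0,0,0],0],
  ],
)

```text
clock: 23.33
position: [0.5538, 0.2592, 0.2498]
ee_rot: [-0.023, -0.637, 0.77, 0.016]
contact_force: [0.3, -0.2, -2.2]
width: 0.0201
```

```bash
python3 - <<'E'
from h import *
plan(.5592,.2491,.20,-10.4);s=manip.get_state();print(s['position'],s['width'])
E
```

```text
turn -0.36 shift [ 8.3 -9.9 49.5] tilt [-0.0569 -0.0044 -0.9984] q6 2.07
[0.55375798 0.25924979 0.24980664] 0.020091912665013815
```

>>> carry_out(
  series=[
    [[3,-4,0],-0.3],
    [[0,0,0],0],
    [[0,0,0],0],
  ],
)

```text
clock: 23.58
position: [0.5573, 0.2508, 0.2491]
ee_rot: [-0.025, -0.638, 0.769, 0.016]
contact_force: [-1.1, 0.4, -1.2]
width: 0.0202
```

```bash
python3 - <<'E'
from h import *
plan(.5592,.2491,.20,-10.4);s=manip.get_state();print(s['position'],s['width'])
E
```

```text
turn -0.25 shift [ 0.5 -4.9 48.9] tilt [-0.0584 -0.0072 -0.9983] q6 2.06
[0.55730065 0.25080584 0.24910068] 0.02022960166806771
```

>>> carry_out(
  series=[
    [[0,-2,12],0],
    [[0,-1,15],0],
    [[0,-1,15],0],
    [[0,0,10],0],
    [[0,0,0],0],
    [[0,0,0],0],
  ],
)

```text
clock: 24.08
position: [0.5608, 0.2421, 0.1979]
ee_rot: [-0.023, -0.634, 0.773, 0.014]
contact_force: [-0.7, -0.6, -1.8]
width: 0.0203
```

```bash
python3 - <<'E'
from h import *
plan(.5592,.2491,.15,-10.4);s=manip.get_state();print(s['position'],s['width'])
E
```

```text
turn -0.83 shift [-7.4  0.3 47.8] tilt [-0.0534 -0.0074 -0.9985] q6 2.05
[0.56076029 0.24212266 0.19788069] 0.020321955823651396
```

>>> carry_out(
  series=[
    [[-5,0,0],-0.8],
    [[-1,0,0],0],
    [[0,0,12],0],
    [[0,-0.5,15],0],
    [[0,-0.5,14],0],
    [[0,0,6],0],
    [[0,0,0],0],
    [[0,0,0],0],
  ],
)

```text
clock: 24.75
position: [0.5656, 0.2503, 0.1566]
ee_rot: [-0.016, -0.64, 0.768, 0.012]
contact_force: [0.1, -0.1, -1.7]
width: 0.02
```

```bash
python3 - <<'E'
from h import *
plan(.5592,.2491,.099,-10.4);s=manip.get_state();print(s['position'],s['width'])
E
```

```text
turn 0.09 shift [ 1.7  3.8 57.8] tilt [-0.0402 -0.0029 -0.9992] q6 2.05
[0.56559382 0.25027396 0.1565867 ] 0.020037722385856736
```

>>> carry_out(
  series=[
    [[1.5,6,0],0],
    [[0,-0.5,13],0],
    [[0,-0.5,13],0],
    [[0,-0.5,13],0],
    [[0,0,8],0],
    [[0,0,0],0],
  ],
)

```text
clock: 25.25
position: [0.5609, 0.2515, 0.1162]
ee_rot: [-0.011, -0.641, 0.767, 0.01]
contact_force: [-0.3, -0.0, -1.7]
width: 0.02
```

```bash
python3 - <<'E'
from h import *
plan(.5592,.2491,.099,-10.4);s=manip.get_state();print(s['position'],s['width'])
E
```

```text
turn 0.13 shift [ 2.6  0.7 17.2] tilt [-0.0295  0.0013 -0.9996] q6 2.05
[0.5608575  0.25151523 0.11615238] 0.019979612061883915
```

>>> carry_out(
  series=[
    [[1.5,1,5],0],
    [[0,0,5],0],
    [[0,0,4],0],
    [[0,0,3],0],
    [[0,0,2],0],
    [[0,0,2],0],
    [[0,0,2],0],
    [[0,0,0],0],
  ],
)

```text
clock: 25.92
position: [0.5624, 0.2515, 0.1]
ee_rot: [-0.006, -0.641, 0.767, 0.008]
contact_force: [0.1, 0.1, -2.2]
width: 0.0204
```

```bash
python3 - <<'E'
from h import *
plan(.5592,.2491,.099,-10.4);s=manip.get_state();print(s['position'],s['width'])
E
```

```text
turn 0.14 shift [3.  2.7 1. ] tilt [-0.0185  0.0049 -0.9998] q6 2.05
[0.56237689 0.25151906 0.09996622] 0.020385665839144345
```

>>> carry_out(
  series=[
    [[1,2.5,2],0],
    [[0,0,2],0],
    [[0,0,2],0],
    [[0,0,0],0],
  ],
)

```text
clock: 26.25
position: [0.5629, 0.2516, 0.0995]
ee_rot: [-0.001, -0.641, 0.768, 0.006]
contact_force: [0.4, -0.8, -3.1]
width: 0.0202
```

>>> carry_out(
  series=[
    [[0,0,0],0],
    [[0,0,0],0],
    [[0,0,0],0],
    [[0,0,-12],0],
    [[0,0,-15],0],
    [[0,0,-20],0],
    [[0,0,-25],0],
    [[0,0,-20],0],
    [[0,0,-5],0],
    [[0,0,0],0],
  ],
  fingers=50,
)

```text
clock: 27.08
position: [0.5629, 0.2509, 0.1956]
ee_rot: [-0.003, -0.641, 0.768, 0.007]
contact_force: [0.2, 0.6, -0.3]
width: 0.0501
```

```bash
python3 - <<'E'
from h import *
plan(.5371,-.2959,.20,3.8);s=manip.get_state();print(s['position'],s['width'])
f,*_=cam("wrist");g,*_=cam("side")
cv2.imwrite("pics/w5.png",np.hstack([f[:,120:520],cv2.resize(g[70:270,270:470],None,fx=2,fy=2)]))
E
```

```text
turn -14.08 shift [543.9  62.1  -7.5] tilt [-0.0143  0.0063 -0.9999] q6 2.05
[0.56290214 0.25092787 0.19562892] 0.050092302475753844
```

View pics/w5.png

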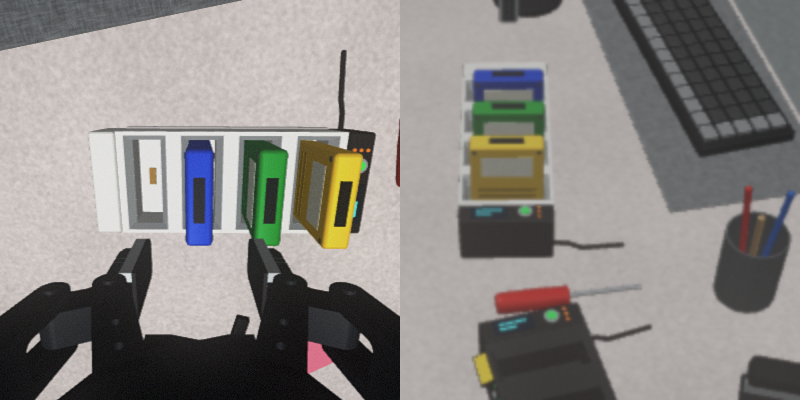

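Blue stands in bay 3. Red is last.

>>> carry_out(
  series=[
    [[0,0,-12],-7],
    [[5,0,-5],-7],
    [[25,2,0],0],
    [[38,3,0],0],
    [[40,4.5,0],0],
    [[40,4.5,0],0],
    [[40,4.5,0],0],
    [[40,4.5,0],0],
    [[40,4.5,0],0],
    [[40,4.5,0],0],
  ],
)

```text
clock: 28.02
position: [0.5454, -0.0612, 0.1902]
ee_rot: [0.012, 0.739, -0.673, -0.02]
contact_force: [0.9, -0.6, 0.3]
width: 0.0499
```

>>> carry_out(
  series=[
    [[40,4.5,0],0],
    [[40,4.5,0],0],
    [[40,4.5,0],0],
    [[38,4,0],0],
    [[32,3,0],0],
    [[20,2,0],0],
    [[8,0,0],0],
    [[0,0,0],0],
    [[0,0,0],0],
    [[0,0,0],0],
  ],
)

```text
clock: 28.85
position: [0.5317, -0.2939, 0.1691]
ee_rot: [0.016, 0.735, -0.677, -0.034]
contact_force: [-0.4, 0.0, 0.1]
width: 0.0498
```

```bash
python3 - <<'E'
from h import *
plan(.5371,-.2959,.15,3.8);s=manip.get_state();print(s['position'],s['width'])
E
```

```text
turn 0.92 shift [ 2.9 -6.5 18.6] tilt [-0.0714  0.0224 -0.9972] q6 0.89
[ 0.5317438  -0.29386248  0.16907976] 0.0497965834564531
```

>>> carry_out(
  series=[
    [[2,-4,0],0.9],
    [[0,-2,0],0],
    [[0,0,10],0],
    [[0,0,5],0],
    [[0,0,0],0],
    [[0,0,0],0],
  ],
)

```text
clock: 29.35
position: [0.5383, -0.2876, 0.1524]
ee_rot: [0.015, 0.732, -0.68, -0.035]
contact_force: [0.1, -0.2, 0.9]
width: 0.0499
```

```bash
python3 - <<'E'
from h import *
plan(.5371,-.2959,.098,3.8);s=manip.get_state();print(s['position'],s['width'])
E
```

```text
turn 0.39 shift [ 9.8 -2.  54.1] tilt [-0.0717  0.0245 -0.9971] q6 0.91
[ 0.53834536 -0.2875984   0.15239814] 0.04994971123303323
```

>>> carry_out(
  series=[
    [[6,-1,0],0.4],
    [[2,0,0],0],
    [[0,0,0],0],
    [[0,0,10],0],
    [[0,0,0],0],
  ],
)

```text
clock: 29.77
position: [0.5396, -0.2964, 0.1419]
ee_rot: [0.016, 0.73, -0.683, -0.034]
contact_force: [0.1, 0.7, -0.0]
width: 0.0501
```

```bash
python3 - <<'E'
from h import *
plan(.5371,-.2959,.098,3.8);s=manip.get_state();print(s['position'],s['width'])
E
```

```text
turn -0.05 shift [ 0.6 -0.6 44. ] tilt [-0.0705  0.0235 -0.9972] q6 0.91
[ 0.53960287 -0.29635049  0.1418935 ] 0.05005601259685216
```

>>> carry_out(
  series=[
    [[0.5,0,12],0],
    [[0,0,13],0],
    [[0,0,12],0],
    [[0,0,6],0],
    [[0,0,1],0],
    [[0,0,0],0],
  ],
)

```text
clock: 30.27
position: [0.5361, -0.2965, 0.0957]
ee_rot: [0.015, 0.729, -0.683, -0.034]
contact_force: [0.4, -0.9, -0.1]
width: 0.0501
```

```bash
python3 - <<'E'
from h import *
plan(.5371,-.2959,.097,3.8);s=manip.get_state();print(s['position'],s['width'])
E
```

```text
turn -0.12 shift [-0.5 -1.  -1.4] tilt [-0.0702  0.0235 -0.9973] q6 0.91
[ 0.53607814 -0.2964633   0.09568567] 0.050061649074392076
```

>>> carry_out(
  series=[
    [[0,0,0],0],
    [[0,0,0],0],
    [[0,0,0],0],
    [[0,0,0],0],
  ],
  fingers=15,
)

```text
clock: 30.6
position: [0.537, -0.2971, 0.0971]
ee_rot: [0.015, 0.729, -0.683, -0.032]
contact_force: [-0.5, -0.1, -3.3]
width: 0.0213
```

>>> carry_out(
  series=[
    [[-0.2,0.7,-10],0],
    [[-0.5,1.4,-20],0],
    [[-0.5,1.6,-23],0],
    [[-0.5,1.6,-23],0],
    [[-0.5,1.6,-23],0],
    [[-0.5,1.6,-23],0],
    [[-0.5,1.5,-22],0],
    [[-0.3,1,-14],0],
    [[0,0,0],0],
  ],
)

```text
clock: 31.35
position: [0.5349, -0.2964, 0.2653]
ee_rot: [0.015, 0.729, -0.683, -0.035]
contact_force: [-0.6, 0.7, -2.3]
width: 0.0215
```

```bash
python3 - <<'E'
from h import *
plan(.5689,.3081,.25,-10.4);s=manip.get_state();print(s['position'],s['width'])
E
```

```text
turn 14.09 shift [-600.5   73.5   27.8] tilt [-0.0717  0.0249 -0.9971] q6 0.9
[ 0.53491784 -0.29639026  0.26526986] 0.021488906622679174
```

>>> carry_out(
  series=[
    [[-15,0,0],5],
    [[-25,1,0],5],
    [[-34,3,0],3.5],
    [[-38,5,0],0],
    [[-39,5,0],0],
    [[-39,5,0],0],
    [[-39,5,0],0],
    [[-39,5,0],0],
    [[-39,5,0],0],
    [[-39,5,0],0],
  ],
)

```text
clock: 32.18
position: [0.5477, 0.0555, 0.2656]
ee_rot: [-0.024, -0.633, 0.773, 0.032]
contact_force: [0.4, -0.3, -2.0]
width: 0.022
```

>>> carry_out(
  series=[
    [[-39,5,0],0],
    [[-39,5,0],0],
    [[-39,5,0],0],
    [[-36,5,0],0],
    [[-32,4,0],0],
    [[-24,3,0],0],
    [[-14,1,0],0],
    [[-5,0,0],0],
    [[0,0,0],0],
    [[0,0,0],0],
  ],
)

```text
clock: 33.02
position: [0.5581, 0.3032, 0.2607]
ee_rot: [-0.029, -0.637, 0.77, 0.036]
contact_force: [0.4, -0.3, -3.2]
width: 0.0214
```

```bash
python3 - <<'E'
from h import *
plan(.5689,.3081,.2,-10.4);s=manip.get_state();print(s['position'],s['width'])
E
```

```text
turn -0.41 shift [ -6.7 -15.3  59.5] tilt [-0.0907  0.0174 -0.9957] q6 2.12
[0.55806573 0.30324949 0.2606617 ] 0.021401959065876653
```

>>> carry_out(
  series=[
    [[-4,-7,0],-0.4],
    [[0,-3,0],0],
    [[0,0,0],0],
    [[0,0,0],0],
  ],
)

```text
clock: 33.35
position: [0.5707, 0.2994, 0.2598]
ee_rot: [-0.03, -0.637, 0.769, 0.035]
contact_force: [-0.2, 0.1, -2.4]
width: 0.0217
```

```bash
python3 - <<'E'
from h import *
plan(.5689,.3081,.2,-10.4);s=manip.get_state();print(s['position'],s['width'])
E
```

```text
turn -0.34 shift [-8.3 -2.1 59.9] tilt [-0.0905  0.0146 -0.9958] q6 2.11
[0.57073504 0.29944244 0.25983331] 0.021660379575414956
```

>>> carry_out(
  series=[
    [[-6,2,0],0],
    [[-1,0,0],0],
    [[0,-1,12],0],
    [[0,-1.3,15],0],
    [[0,-1.3,15],0],
    [[0,-1,12],0],
    [[0,0,0],0],
    [[0,0,0],0],
  ],
)

```text
clock: 34.02
position: [0.5709, 0.3061, 0.2067]
ee_rot: [-0.028, -0.636, 0.77, 0.034]
contact_force: [-0.1, 0.4, -2.5]
width: 0.0217
```

```bash
python3 - <<'E'
from h import *
plan(.5689,.3081,.155,-10.4);s=manip.get_state();print(s['position'],s['width'])
E
```

```text
turn -0.51 shift [-1.5 -2.2 51.7] tilt [-0.086   0.0166 -0.9962] q6 2.11
[0.57094556 0.30611219 0.20672991] 0.021697891412780113
```

>>> carry_out(
  series=[
    [[-1,2,0],-0.5],
    [[0,-1,12],0],
    [[0,-1.2,15],0],
    [[0,-1.2,14],0],
    [[0,-0.7,8],0],
    [[0,0,0],0],
    [[0,0,0],0],
  ],
)

```text
clock: 34.6
position: [0.572, 0.3103, 0.1639]
ee_rot: [-0.022, -0.641, 0.767, 0.032]
contact_force: [-0.2, 0.8, -2.6]
width: 0.0218
```

```bash
python3 - <<'E'
from h import *
plan(.5689,.3081,.097,-10.4);s=manip.get_state();print(s['position'],s['width'])
f,*_=cam("wrist");g,*_=cam("side")
cv2.imwrite("pics/w6.png",np.hstack([f[:,120:520],cv2.resize(g[20:220,230:430],None,fx=2,fy=2)]))
E
```

```text
turn 0.18 shift [ 3.3 -2.5 66.9] tilt [-0.0747  0.0216 -0.997 ] q6 2.1
[0.57204718 0.31034389 0.1639275 ] 0.02183626449064718
```

View pics/w6.png

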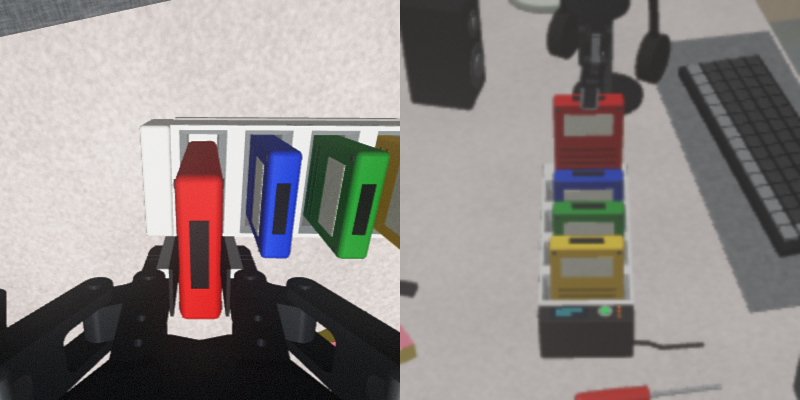

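Red is aligned over the last bay, with its bottom about 20 mm above the rim. Lowering it after a small correction.

>>> carry_out(
  series=[
    [[1.5,3,0],0],
    [[0,-1,13],0],
    [[0,-1,13],0],
    [[0,-1,12],0],
    [[0,-0.5,6],0],
    [[0,0,0],0],
  ],
)

```text
clock: 35.2
position: [0.5715, 0.3111, 0.1257]
ee_rot: [-0.016, -0.641, 0.767, 0.031]
contact_force: [0.1, 0.7, -2.7]
width: 0.0216
```

```bash
python3 - <<'E'
from h import *
plan(.5689,.3081,.097,-10.4);s=manip.get_state();print(s['position'],s['width'])
E
```

```text
turn 0.19 shift [ 3.9  0.  28.7] tilt [-0.0644  0.0263 -0.9976] q6 2.1
[0.57147405 0.31112584 0.12572142] 0.021640853946380816
```

>>> carry_out(
  series=[
    [[2,1,0],0],
    [[0,-0.5,10],0],
    [[0,-0.5,8],0],
    [[0,0,5],0],
    [[0,0,3],0],
    [[0,0,2],0],
    [[0,0,0],0],
  ],
)

```text
clock: 35.78
position: [0.5703, 0.3101, 0.0975]
ee_rot: [-0.014, -0.641, 0.767, 0.03]
contact_force: [-0.5, -0.7, -2.2]
width: 0.0218
```

```bash
python3 - <<'E'
from h import *
plan(.5689,.3081,.097,-10.4);s=manip.get_state();print(s['position'],s['width'])
E
```

```text
turn 0.2 shift [2.2 1.  0.6] tilt [-0.0608  0.0275 -0.9978] q6 2.09
[0.57029763 0.31009472 0.09752378] 0.021832527621923406
```

>>> carry_out(
  series=[
    [[1,1,2],0],
    [[0,0,2],0],
    [[0,0,2],0],
    [[0,0,0],0],
  ],
)

```text
clock: 36.12
position: [0.5713, 0.3103, 0.0975]
ee_rot: [-0.011, -0.641, 0.767, 0.029]
contact_force: [-0.6, 0.2, -2.7]
width: 0.0217
```

>>> carry_out(
  series=[
    [[0,0,0],0],
    [[0,0,0],0],
    [[0,0,0],0],
    [[0,1,-12],0],
    [[0,1,-15],0],
    [[0,1,-20],0],
    [[0,1,-25],0],
    [[0,1,-25],0],
    [[0,0,-15],0],
    [[0,0,0],0],
  ],
  fingers=50,
)

```text
clock: 36.95
position: [0.5738, 0.3082, 0.2199]
ee_rot: [-0.008, -0.641, 0.767, 0.028]
contact_force: [1.2, 0.0, 0.1]
width: 0.0497
```

```bash
python3 - <<'E'
from h import *
s=manip.get_state();print(s['position'],s['width'],s['contact_force'])
f,*_=cam("wrist");g,*_=cam("side")
cv2.imwrite("pics/w7.png",np.hstack([f[:,170:570],cv2.resize(g[50:200,260:410],(400,400),interpolation=cv2.INTER_CUBIC)]))
E
```

```text
[0.57376698 0.30818281 0.2198822 ] 0.049700096072404575 [1.16089571 0.041742   0.13101628]
```

View pics/w7.png

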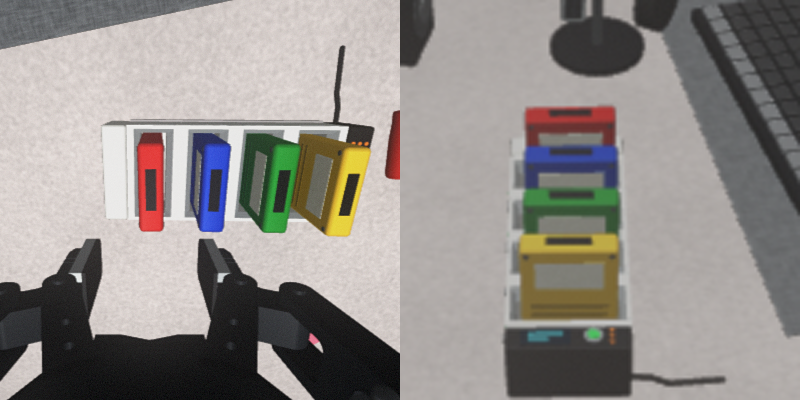

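```bash
python3 - <<'E'
from h import *
f,K,Rc,C=cam("wrist")
Q={"red":[(138,143),(163,143),(163,231),(139,231)],"blue":[(205,145),(230,145),(223,231),(199,231)],"green":[(271,146),(298,147),(287,233),(262,232)],"yellow":[(340,146),(369,149),(352,236),(324,234)]}
D=np.array([.5527,.2196]);a=np.radians(-10.4);A=np.array([[np.cos(a),np.sin(a)],[-np.sin(a),np.cos(a)]])
for k,q in Q.items():
    p=cast(K,Rc,C,np.array(q)+[170,0],.136);print(k,(A@(p.mean(0)[:2]-D)*1000).round(1),"len",np.linalg.norm(p[0]-p[3]).round(4),np.linalg.norm(p[0]-p[1]).round(4))
manip.sign_off()
E
```

```text
red [ 3.9 90.4] len 0.0834 0.0215
blue [ 3.6 33.1] len 0.0813 0.0214
green [  2.7 -25.4] len 0.0811 0.023
yellow [  1.6 -85. ] len 0.0828 0.0251
the job is handed in; nothing more can be done
```

All four cartridges are in the new white dock, and I handed the job in at about 37 s. The sign-off gives no verdict. Counted from the new control module, the order is yellow, green, blue, red, the same as counted from the old one.

- **Placement:** each cartridge was lowered until it stopped going down on the bay floor before I released it. The last wrist and side pictures show all four standing upright, one per bay, with the gripper clear above them.
- **Position check:** the last wrist picture puts them 2–4 mm off centre across the bays (limit 12 mm) and 0–5 mm off along the row (limit 10 mm). An earlier close view put yellow within about 3 mm of its bay centre, so part of the 5 mm read for it is likely measuring error.
- **What drifted:** the tool slowly tilted during the moves, to about 0.09 rad at most. Each cartridge tilted only a few hundredths of a rad from its grasp, well under the 0.2 rad limit.
- **Force reading:** it stayed within a few newtons and did not clearly show floor contact. I judged contact from the height no longer falling under further downward moves; green stopped at its grasp height.

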